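# Complete the bundle of boxes under the weighted arm

## Task

Two flat orange food boxes lie in the bundling stand, pressed down by its weighted arm. Take the loose orange box from the counter, not the blue or green one, and tuck it flat, face up, under the arm on top of the pile: slide it in under the red ramp, in line with the pile, until its end is home against the back stop, and leave it there with the arm pressing on it.

Things in the scene. Friction and masses are not known exactly. Their poses are not given: they have to be found in the camera images.
- orange_box: the loose flat orange food box on the counter, 150 mm long (x), 60 wide (y), 16 thick (z), 0.1 kg; yellow band near one end, white disc on top; either end may go first. Origin: centre of its underside. Grip it across its width, in its rear third, to keep clear of the arm. Bystanders: a blue and a green box of the same shape, a red soup can; two more orange boxes already lie in the stand.
- stand: grey fixed stand. Origin: on the counter under the pile's centre; x runs from its open end to the back stop (two posts at x = 76.5 mm, 68 high). Base 12 mm thick, x -90 to 160, 100 wide. Pile: two orange boxes, long side along x, centred, top 44 mm up. A third box fully home has its origin at x 0, y 0, z 44 mm. Cheeks beside the pile only at x 0 to 70, to 38 mm up.
- ramp_tip (a point): middle of the free tip of the red ramp on the weighted arm, at its underside. The arm lies over the stand's y = 0, 26 mm wide (brass weight 38); at rest its foot presses the pile at stand x 25 mm, and the ramp rises at 27 deg to this tip at x -27, z 69 mm. A box slid along +x, 0 to 3 mm above the pile, lifts the arm by itself (under 6 N of push); the tip ends about 92 mm up.
- hold_arm (a joint): angle of the weighted arm about its hinge (along the stand's y, at x 135, z 62 mm), rad: 0 resting on the pile of two, about 0.15 resting on a third box, more as it lifts, 0.9 at most. It falls by its own weight, pressing about 2 N. Its brass weight (at x 50 mm) reaches 92 mm above the counter, 105 with the third box in.
Mind the look-alikes: they are no part of the job. What is shaped like the orange_box but pink or purple is not meant.

How it is judged:
By the outcome, as a careful person would: the job done as asked, in the order asked, and still so for the second after the job is handed in, with the robot touching nothing.
It also fails if it takes over 43 s, if anything falls off the work surface, if the arm or the gripper's body presses on something with over 40 N, if the wrist force passes 120 N, or if a joint passes its speed limit or range.

## Robot

A 6-joint arm with a two-finger parallel gripper is mounted at the origin on the work surface. World frame = base frame: x ahead of the robot, y to its left, z up, the work surface at z = 0. Lengths are in m, angles in rad, forces in N, time in s.
With the tool pointing down it reaches from about 0.4 to 0.825 m from the base axis. Payload 7 kg.
Tool frame: the origin (TCP) lies on the centre line of the jaws, within the pads' length; the fingertips stand 14 mm ahead of it and the grasp point (between the pads) lies 5 mm behind it; z points along the fingers, y is the line along which they close (so a half turn about z gives the same grasp; the last joint's range is limited). The gripper opens to 88 mm and grips with 3 to 60 N. Pads are 19 mm wide; open, the fingers measure 130 mm over their backs; the gripper's body (78 mm by 193 mm) begins 47 mm behind the grasp point.
Start: joints at [1.526, 0.359, 0.012, 0, -1.224, -0.288], TCP at [0.221, 0.638, 0.241] pointing down, gripper open.
Joint ranges: [-3.07, 3.07], [-1.43, 2.12], [-1.02, 1.25], [-3.03, 1.67], [-3.05, -0], [-3.03, 3.03]. Speed limits (rad/s): [2.39, 2.39, 3.01, 3.14, 3.14, 3.14].

## Interface

Orientations are given as [roll, pitch, yaw] about the fixed x, y, z axes, in that order (R = Rz(yaw) Ry(pitch) Rx(roll)).
In Python, from station import arm gives the robot as it stands.
- The arm moves only by the tool move_arm, never from a script. Its argument "rows" is a list of rows, each an object with "translation": the shift along the tool's x, y, z in cm, a list of three; "rot": the turn, a rotation vector about the tool's x, y, z in degrees, a list of three; "hand": the closure, from 0 (fully open) to 1 (shut). A call has 1 to 8 rows; each row is the pose to reach, as a shift and turn from the pose commanded when the call began, along the tool's axes at that moment; what a row does not reach only later rows make up. A row lasts 1/12 s, in which the tool goes at most 41.7 mm and 7.16 degrees, less where a joint would pass 70% of its speed; a pose out of reach is approached as far as the arm can. A call with a gripper value outside its range is refused whole. The fingers move at their own pace and stop on an object; "squeeze" is the grip in N (left out, the last holds). Time passes only in rows, so rows that repeat a pose let the fingers close. It gives the time, the measured TCP pose, the force, the opening and the grip force at its end, in the units of the state.
- arm.get_state(): the state, without advancing time (a new reading comes with each control period).
- arm.grab_frame(name): name is "scene" or "top" or "wrist"; returns (picture, depth): 420x560x3 uint8, red, green, blue; 420x560 float32, m along the optical axis (not along the pixel's ray), 0 where there is no reading.
- arm.camera_params(name): a dict with "vfov" (degrees; the focal length in pixels is half the picture's height over the tangent of half this angle, whatever the lens; pixels are square), "cx", "cy" (the principal point, pixels), "position" and "orientation" of the camera in the world; the wrist camera has in their place "tool_from_camera" (4x4, takes a point from camera to tool coordinates, whose origin is the TCP and whose axes are the flange's). Camera axes: x right, y down, z forward; pixel columns grow to the right and rows downward; lengths in m; the calibration is good to about 2 mm. A picture is of the moment at which its call begins: read the wrist's pose just before it. camera_params takes no time and is no camera call.
- arm.job_done(): hands the job in; it is judged then, once.
Trained networks look in the newest picture that a camera, given by its name, has taken for a name from the list of things; names that differ only in an ending like _2 or _b are one class to them, and where a whole thing is asked for, a point or a joint stands for the part that bears it (a point fixed in the world has none). Each returns a list of dicts, best first, with "p" (0 to 1); they miss things now and then, are a little off and sometimes report something else, mostly with a low value. They report only what shows in the picture. A call takes as long as a camera call. They do not tell look-alikes from the thing itself.
- arm.search_frame(label, camera): "point" ([x, y, z] in m, in the coordinates of the camera as it stood for that picture, good to about 4 mm: the middle of the surface that is visible of it).
- arm.pinpoint(label, camera): "point" ([x, y, z] in m, in the coordinates of the camera as it stood for that picture, good to about 4 mm: a listed point, or the origin of a listed thing).
The state is a dict: "t": time; "q": joint angles; "qd": joint speeds; "joint_efforts": joint torques, N m; "eef_pos": TCP position; "ee_rot": TCP orientation; "force": force on the tool from outside, world axes, zero at the start; "moment": the same for the moment, N m; "width": finger opening in m; "gripper_force": force on a finger pad.
Only numpy, scipy, OpenCV 4.12 (cv2) and the standard library are available. Lean on these libraries where they do the work, as an engineer would, in place of code of your own. Each camera call takes 0.05 s, during which the arm holds its last target. There are 200 camera calls.

## Working session

There is one attempt and no reset: what is moved stays moved. The work goes in short steps, Python scripts to look and compute and a tool call to move; the robot and the scene stay as the last step left them, time stands still between calls to the robot, and variables do not carry over. Pictures are saved under pics/ and viewed, at most 10 in all, crops included, and the job is handed in when it is done.

Besides the shell and the picture viewer there is one more tool, called after "Request:" as name(argument=value, ...) on one line, values as JSON. move_arm: Moves the arm, as the interface text tells. Its arguments: {"type":"object","properties":{"rows":{"type":"array","items":{"type":"object","properties":{"translation":{"type":"array","items":{"type":"number"}},"rot":{"type":"array","items":{"type":"number"}},"hand":{"type":"number"}}}},"squeeze":{"type":"number"}},"required":["rows"]}

```bash
mkdir -p pics
cat > h.py <<'E'
from station import arm
import numpy as np, cv2
from scipy.spatial.transform import Rotation as R
def campose(name,s=None):
    p=arm.camera_params(name)
    if 'tool_from_camera' in p:
        s=s or arm.get_state(); T=np.eye(4); T[:3,:3]=R.from_euler('xyz',s['ee_rot']).as_matrix(); T[:3,3]=s['eef_pos']
        return T@np.array(p['tool_from_camera']),p
    o=np.array(p['orientation']); T=np.eye(4)
    T[:3,:3]=o if o.shape==(3,3) else (R.from_euler('xyz',o).as_matrix() if o.size==3 else R.from_quat(o).as_matrix())
    T[:3,3]=p['position']; return T,p
def cloud(name,d,s=None):
    T,p=campose(name,s); f=210/np.tan(np.radians(p['vfov'])/2)
    v,u=np.mgrid[:420,:560]
    P=np.stack([(u-p['cx'])/f*d,(v-p['cy'])/f*d,d],-1)
    return P@T[:3,:3].T+T[:3,3]
def w(name,pt,s=None):
    T,p=campose(name,s); return T[:3,:3]@np.array(pt)+T[:3,3]
E
python3 - <<'E'
from h import *
ims=[]
for n in ('scene','top'):
    print(n,arm.camera_params(n))
    im,d=arm.grab_frame(n); np.save(n+'.npy',d); cv2.imwrite(f'{n}.png',im[:,:,::-1]); ims.append(im[:,:,::-1])
    for l in ('orange_box','stand','ramp_tip'):
        for f in ('search_frame','pinpoint'):
            try:
                for r in getattr(arm,f)(l,n)[:5]: print(n,l,f,round(r['p'],2),w(n,r['point']).round(4))
            except Exception as e: print(l,f,e)
cv2.imwrite('pics/a.png',cv2.resize(np.hstack(ims),(800,300)))
cv2.imwrite('pics/top.png',cv2.resize(ims[1],(800,600)))
print(arm.get_state())
E
```

```text
scene {'vfov': 50.58330336702902, 'cx': 284.21412022668727, 'cy': 207.08890553239593, 'position': array([1.40094447, 0.36966359, 0.68230663]), 'orientation': array([-2.14864481,  0.02252937,  1.99438651])}
scene orange_box search_frame 0.95 [0.7923 0.0419 0.0139]
scene orange_box search_frame 0.94 [ 0.5828 -0.0643  0.0135]
scene orange_box search_frame 0.82 [0.4339 0.1786 0.0148]
scene orange_box search_frame 0.74 [ 0.392  -0.0389  0.0182]
scene orange_box pinpoint 0.98 [ 0.7878  0.033  -0.0009]
scene orange_box pinpoint 0.85 [ 0.4217  0.1709 -0.0008]
scene orange_box pinpoint 0.7 [ 5.699e-01 -6.970e-02 -3.000e-04]
scene stand search_frame 0.91 [0.7298 0.238  0.0159]
scene stand pinpoint 0.84 [0.6382 0.2484 0.0041]
scene ramp_tip search_frame 0.81 [0.6998 0.2373 0.0686]
scene ramp_tip pinpoint 0.63 [0.6124 0.2637 0.0672]
top {'vfov': 57.36930485475172, 'cx': 281.2440360537768, 'cy': 209.41551200777542, 'position': array([ 0.46749483, -0.02929923,  1.04775884]), 'orientation': array([-3.00926923,  0.00547406, -1.559868  ])}
top orange_box search_frame 0.9 [ 0.5699 -0.0676  0.014 ]
top
[... 605 characters left out ...]
p pinpoint 0.92 [0.6158 0.262  0.0707]
{'t': 0.7, 'q': array([ 1.52607327e+00,  3.58575157e-01,  1.18999945e-02, -3.78968429e-05,
       -1.22409170e+00, -2.88108466e-01]), 'qd': array([ 0.00074937, -0.00067027, -0.00094023, -0.00032858, -0.00016473,
       -0.0018097 ]), 'joint_efforts': array([ 1.32731115e-03, -5.82156587e+01,  2.93237793e+01,  7.00100228e+00,
        1.23319510e-02, -2.18598132e-05]), 'eef_pos': array([0.22052828, 0.63793177, 0.24057048]), 'ee_rot': array([-3.14157453e+00,  4.25460854e-05, -3.32844397e-01]), 'force': array([-0.40840061,  1.05040116,  0.43341489]), 'moment': array([ 0.00610141, -0.00352041, -0.0048865 ]), 'gripper_force': 0.0, 'width': 0.08730775597371287}
```

View pics/a.png

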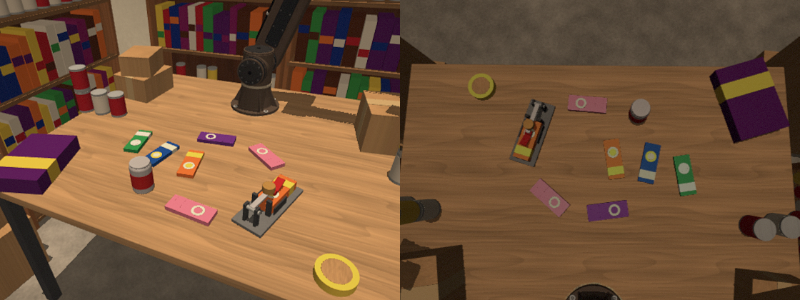

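View pics/top.png

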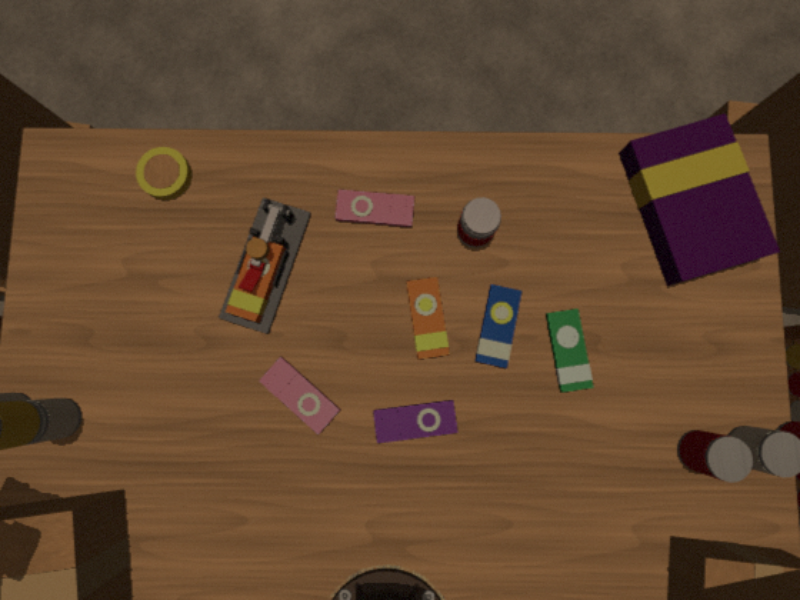

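Candidates, in pixels of the enlarged top view: orange (428,318), pink (375,209) and (300,395), purple (415,421), blue (498,327), green (570,350). Only (428,318) is an orange box with a yellow band, a disc on top and lying loose. The stand is at (265,265), with its open end at the bottom and its posts at the top. I'll measure both and check a crop.

Run:
```python
from h import *
ims=cv2.imread('top.png'); d=np.load('top.npy'); P=cloud('top',d)
hsv=cv2.cvtColor(ims,cv2.COLOR_BGR2HSV)
def rect(m,z=None):
    pts=P[m][:,:2].astype(np.float32); r=cv2.minAreaRect(pts*1000); print(r, 'z',np.median(P[m][:,2]).round(4)); return cv2.boxPoints(r)
# boxes by height: near loose orange
X,Y,Z=P[...,0],P[...,1],P[...,2]
print('table z',np.median(Z[(abs(X-.5)<.03)&(abs(Y-.03)<.03)]))
m=(abs(X-.57)<.1)&(abs(Y+.066)<.06)&(Z>.010)&(Z<.03); 
n,l=cv2.connectedComponents(m.astype(np.uint8)); k=np.bincount(l[m]).argmax(); rect(l==k)
print('stand')
m=(abs(X-.66)<.2)&(abs(Y-.235)<.12)&(Z>.007)&(Z<.12); n,l=cv2.connectedComponents(m.astype(np.uint8)); k=np.bincount(l[m]).argmax(); rect(l==k)
sat=(hsv[...,1]>150)&(hsv[...,0]<32)
m2=(l==k)&(abs(Z-.044)<.005)&sat; rect(m2); print(m2.sum())
pts=P[m2]; 
S=cv2.imread('scene.png')
c=ims[130:270,140:440]; cv2.imwrite('pics/crop.png',cv2.resize(c,None,fx=2.6,fy=2.6,interpolation=3))
```

```text
table z 0.00112999854040996
((571.1445922851562, -70.81376647949219), (150.14483642578125, 59.93126678466797), 9.1206693649292) z 0.0172
stand
((670.8818969726562, 242.2270965576172), (102.49591827392578, 250.08819580078125), 72.21988677978516) z 0.0418
((639.0347900390625, 254.803466796875), (66.94606018066406, 151.54359436035156), 72.97836303710938) z 0.045
795
```

View pics/crop.png

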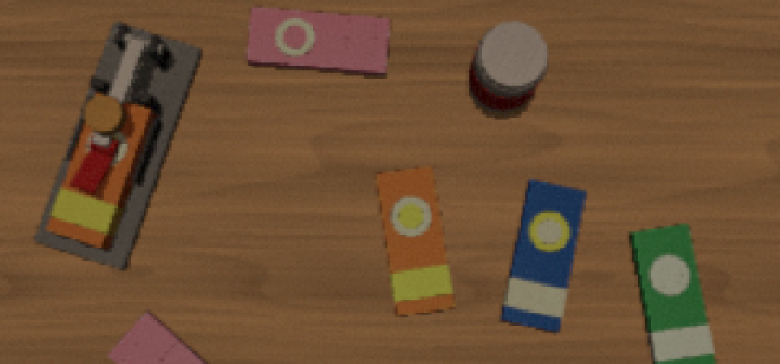

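The crop shows the loose orange box at crop pixel (415,240), with its yellow band toward the robot and a white-ringed disc on top. The pile has its yellow band at the open end (85,210), and the red ramp is at (98,165). Next I'll move to a wrist view of the stand on the way to the box.

```bash
cat >> h.py <<'E'
def go(x,y,z,yawdeg):
    s=arm.get_state(); M=R.from_euler('xyz',s['ee_rot']); 
    D=R.from_euler('xyz',[np.pi,0,np.radians(yawdeg)])
    print('t',round(s['t'],2),'trans cm',(M.inv().apply(np.array([x,y,z])-s['eef_pos'])*100).round(2),'rot deg',(M.inv()*D).as_rotvec(degrees=True).round(2))
E
python3 - <<'E'
from h import *
p=arm.camera_params('wrist'); print(p)
go(.56,.275,.30,-17.5)
E
```

```text
{'vfov': 67.10688780301864, 'cx': 284.68162671733506, 'cy': 206.35646695951502, 'tool_from_camera': array([[ 1.32322192e-04, -9.51918704e-01, -3.06350721e-01,
         8.33944465e-02],
       [ 9.99999885e-01,  2.66941059e-04, -3.97531330e-04,
        -6.78718827e-05],
       [ 4.60195094e-04, -3.06350633e-01,  9.51918630e-01,
        -1.43874862e-01],
       [ 0.00000000e+00,  0.00000000e+00,  0.00000000e+00,
         1.00000000e+00]])}
t 0.7 trans cm [43.94 23.21 -5.95] rot deg [-0.    0.   -1.57]
```

Request:
move_arm(rows=[{"translation": [4,1.7,-0.2],"rot": [0,0,0],"hand": 0},{"translation": [8,3.4,-0.4],"rot": [0,0,0],"hand": 0},{"translation": [12,5,-0.6],"rot": [0,0,0],"hand": 0},{"translation": [15.5,6.5,-0.8],"rot": [0,0,0],"hand": 0},{"translation": [19,8,-1],"rot": [0,0,0],"hand": 0},{"translation": [23,9.6,-1.2],"rot": [0,0,0],"hand": 0},{"translation": [27,11.4,-1.3],"rot": [0,0,-0.5],"hand": 0},{"translation": [31,13,-1.4],"rot": [0,0,-1],"hand": 0}])

```text
t: 1.37
eef_pos: [0.4683, 0.4156, 0.255]
ee_rot: [-3.141, -0.0, -0.315]
force: [0.6, 0.4, -0.1]
width: 0.0876
gripper_force: 0.0
```

Request:
move_arm(rows=[{"translation": [3.5,1.5,-0.1],"rot": [0,0,0],"hand": 0},{"translation": [7,3,-0.2],"rot": [0,0,0],"hand": 0},{"translation": [10.5,4.4,-0.3],"rot": [0,0,-0.5],"hand": 0},{"translation": [14,5.9,-0.4],"rot": [0,0,-0.6],"hand": 0},{"translation": [17.5,7.4,-0.5],"rot": [0,0,-0.6],"hand": 0},{"translation": [21,8.8,-0.6],"rot": [0,0,-0.6],"hand": 0},{"translation": [23.4,9.8,-0.6],"rot": [0,0,-0.6],"hand": 0},{"translation": [23.4,9.8,-0.6],"rot": [0,0,-0.6],"hand": 0}])

```text
t: 2.03
eef_pos: [0.6624, 0.2475, 0.2596]
ee_rot: [3.14, -0.0, -0.309]
force: [-0.5, 1.1, 0.4]
width: 0.088
gripper_force: 0.0
```

```bash
cat > st.py <<'E'
from h import *
s=arm.get_state(); print(s['t'],s['eef_pos'],s['ee_rot'],s['qd'].max())
im,d=arm.grab_frame('wrist'); P=cloud('wrist',d,s); X,Y,Z=P[...,0],P[...,1],P[...,2]
bgr=im[:,:,::-1].copy(); hsv=cv2.cvtColor(bgr,cv2.COLOR_BGR2HSV)
for l in ('stand','ramp_tip'):
    for r in arm.pinpoint(l,'wrist')[:2]: print(l,round(r['p'],2),w('wrist',r['point'],s).round(4))
near=(abs(X-.66)<.2)&(abs(Y-.24)<.12)
print('table',np.median(Z[near&(abs(Z)<.006)]))
for nm,m in (('base',near&(Z>.007)&(Z<.016)),('all',near&(Z>.007)&(Z<.12)),('pile',near&(abs(Z-.044)<.004)&(hsv[...,1]>130)&(hsv[...,0]<34))):
    m=cv2.morphologyEx(m.astype(np.uint8),cv2.MORPH_OPEN,np.ones((3,3)))>0
    print(nm,m.sum(),cv2.minAreaRect((P[m][:,:2]*1000).astype(np.float32)),np.median(Z[m]).round(4))
np.save('wp.npy',P); cv2.imwrite('pics/w%d.png'%int(s['t']*10),cv2.resize(bgr,(800,600)))
E
python3 st.py; ls pics
```

```text
2.0333 [0.662365   0.2475104  0.25957929] [ 3.14024701e+00 -1.42661272e-04 -3.09055164e-01] 0.0590967206502735
stand 0.82 [0.6319 0.2528 0.0038]
ramp_tip 0.55 [0.6133 0.2602 0.077 ]
table -0.00017884337818166451
base 6942 ((641.9030151367188, 248.80955505371094), (134.12484741210938, 318.42327880859375), 81.516845703125) 0.0118
all 16260 ((638.452880859375, 247.22030639648438), (148.61322021484375, 328.1390686035156), 85.18797302246094) 0.0422
pile 3574 ((636.9083251953125, 254.7880859375), (60.18095779418945, 150.57177734375), 72.72911071777344) 0.0439
a.png
crop.png
top.png
w20.png
```

Run:
```python
from h import *
P=np.load('wp.npy'); X,Y,Z=P[...,0],P[...,1],P[...,2]
m=((abs(X-.66)<.2)&(abs(Y-.24)<.12)&(Z>.007)&(Z<.12)).astype(np.uint8)
n,l=cv2.connectedComponents(cv2.erode(m,np.ones((3,3)))); k=np.bincount(l[l>0]).argmax()
# stand frame from pile fit: extents of base edges
for yaw in (-17.3,):
    a=np.radians(yaw); c=np.array([.6369,.2548]); q=(P[l==k][:,:2]-c)@np.array([[np.cos(a),-np.sin(a)],[np.sin(a),np.cos(a)]])
    print(np.percentile(q,[0,.2,99.8,100],axis=0).round(4))
print(cv2.minAreaRect((P[l==k][:,:2]*1000).astype(np.float32)))
q=(P[...,:2]-c)@np.array([[np.cos(a),-np.sin(a)],[np.sin(a),np.cos(a)]])
mm=(l==k)&(Z>.008)&(Z<.016)
for lo,hi in((-.08,-.04),(-.04,0),(.09,.15)):
    t=mm&(q[...,0]>lo)&(q[...,0]<hi); print(lo,q[t][:,1].min(),q[t][:,1].max())
# posts: z 62-72 near x .07-.1
t=(l==k)&(Z>.055)&(Z<.073)&(abs(q[...,0]-.085)<.03); print('post',np.percentile(q[t],[0,5,50,95,100],axis=0).round(4))
go(.5165,-.0795,.12,9.1)
```

```text
[[-0.0878 -0.0484]
 [-0.0853 -0.0481]
 [ 0.1587  0.0484]
 [ 0.1591  0.0489]]
((671.053955078125, 244.31704711914062), (97.20404052734375, 246.85345458984375), 72.78492736816406)
-0.08 -0.04809326926522783 0.04840131192356899
-0.04 -0.04833495155875967 0.048459112920505074
0.09 -0.0482962578360572 0.04890337468026529
post [[ 0.065  -0.0314]
 [ 0.0719 -0.0269]
 [ 0.0856 -0.0002]
 [ 0.1113  0.027 ]
 [ 0.1142  0.0322]]
t 2.18 trans cm [-3.65 35.82 14.02] rot deg [ 1.000e-02  3.000e-02 -2.662e+01]
```

View pics/w20.png

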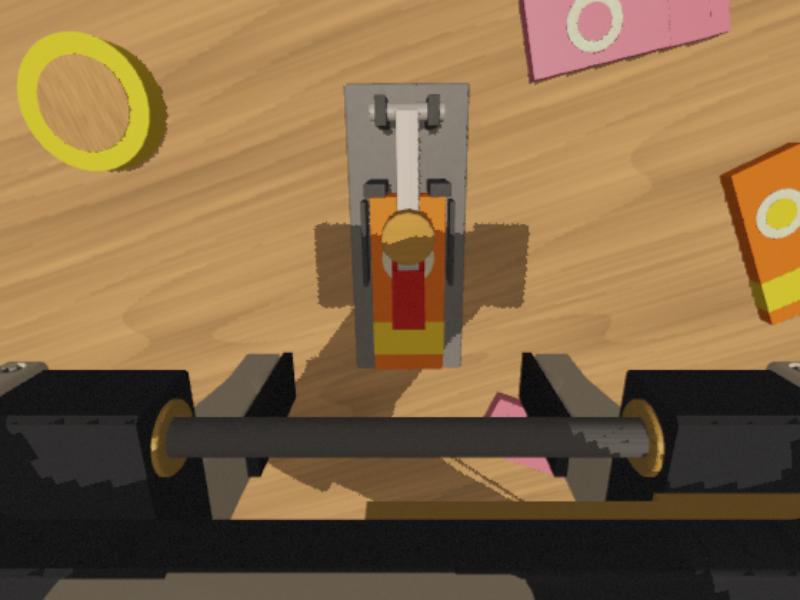

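The wrist view shows the stand at (407,225), its posts near (375,190) and (440,190), the ramp tip at (408,328), and the loose orange box at right (780,230). The stand origin comes out at about (0.637, 0.2547), yaw -17.3°. Next I'll go above the orange box.

Request:
move_arm(rows=[{"translation": [-0.4,4,0],"rot": [0,0,-3],"hand": 0},{"translation": [-0.8,8,0],"rot": [0,0,-6],"hand": 0},{"translation": [-1.2,12,0],"rot": [0,0,-9],"hand": 0},{"translation": [-1.6,16,0],"rot": [0,0,-12],"hand": 0},{"translation": [-2,20,0.5],"rot": [0,0,-15],"hand": 0},{"translation": [-2.4,24,1.5],"rot": [0,0,-18],"hand": 0},{"translation": [-2.8,28,2.5],"rot": [0,0,-21],"hand": 0},{"translation": [-3.2,32,3.5],"rot": [0,0,-24],"hand": 0}])

```text
t: 2.85
eef_pos: [0.5313, -0.0445, 0.2258]
ee_rot: [-3.141, -0.002, 0.119]
force: [0.8, -1.0, -0.4]
width: 0.0877
gripper_force: 0.0
```

Request:
move_arm(rows=[{"translation": [0.5,3.8,1.5],"rot": [0,0,-2.6],"hand": 0.12},{"translation": [0.9,3.8,2.5],"rot": [0,0,-2.6],"hand": 0.12},{"translation": [0.9,3.8,2.5],"rot": [0,0,-2.6],"hand": 0.12}])

```text
t: 3.1
eef_pos: [0.5448, -0.0817, 0.1988]
ee_rot: [-3.141, 0.002, 0.157]
force: [-0.8, 0.2, 0.0]
width: 0.0782
gripper_force: 0.0
```

```bash
cat > ob.py <<'E'
from h import *
s=arm.get_state(); print(s['t'],s['eef_pos'],s['ee_rot'],s['width'])
im,d=arm.grab_frame('wrist'); P=cloud('wrist',d,s); X,Y,Z=P[...,0],P[...,1],P[...,2]
m=((abs(X-.58)<.12)&(abs(Y+.07)<.055)&(Z>.011)&(Z<.022)).astype(np.uint8)
n,l=cv2.connectedComponents(m); k=np.bincount(l[l>0]).argmax()
r=cv2.minAreaRect((P[l==k][:,:2]*1000).astype(np.float32)); print(r,np.median(Z[l==k]))
cv2.imwrite('ob.png',im[:,:,::-1])
E
python3 ob.py
```

```text
3.1 [ 0.54483233 -0.0817065   0.19881924] [-3.14115745e+00  2.25932815e-03  1.57371300e-01] 0.07820865347195824
((570.752197265625, -69.2318115234375), (148.85995483398438, 60.207210540771484), 9.077669143676758) 0.015890867721971957
```

```bash
python3 -c "
from h import *
go(.5165,-.0782,.016,9.1)"
```

```text
t 3.15 trans cm [-2.78 -0.71 18.39] rot deg [-0.01  0.08 -0.02]
```

Request:
move_arm(rows=[{"translation": [-0.9,-0.3,3],"rot": [0,0,0],"hand": 0.12},{"translation": [-1.9,-0.5,6.5],"rot": [0,0,0],"hand": 0.12},{"translation": [-2.8,-0.7,10],"rot": [0,0,0],"hand": 0.12},{"translation": [-2.8,-0.7,13],"rot": [0,0,0],"hand": 0.12},{"translation": [-2.8,-0.7,15.5],"rot": [0,0,0],"hand": 0.12},{"translation": [-2.8,-0.7,16.5],"rot": [0,0,0],"hand": 0.12},{"translation": [-2.8,-0.7,16.5],"rot": [0,0,0],"hand": 0.12}])

```text
t: 3.73
eef_pos: [0.5164, -0.0773, 0.0341]
ee_rot: [3.141, 0.003, 0.161]
force: [0.3, 0.0, -0.9]
width: 0.0772
gripper_force: 0.0
```

```bash
python3 -c "
from h import *
go(.5165,-.0782,.0165,9.1)"
```

```text
t 3.73 trans cm [0.   0.09 1.76] rot deg [0.01 0.19 0.14]
```

Request:
move_arm(rows=[{"translation": [0,0.1,0.9],"rot": [0,0,0.1],"hand": 0.12},{"translation": [0,0.1,1.7],"rot": [0,0,0.1],"hand": 0.12},{"translation": [0,0.1,1.7],"rot": [0,0,0.1],"hand": 0.12},{"translation": [0,0.1,1.7],"rot": [0,0,0.1],"hand": 0.5},{"translation": [0,0.1,1.7],"rot": [0,0,0.1],"hand": 0.5},{"translation": [0,0.1,1.7],"rot": [0,0,0.1],"hand": 0.5},{"translation": [0,0.1,1.7],"rot": [0,0,0.1],"hand": 0.5},{"translation": [0,0.1,1.7],"rot": [0,0,0.1],"hand": 0.5}], squeeze=25)

```text
t: 4.4
eef_pos: [0.5178, -0.0795, 0.0191]
ee_rot: [3.142, -0.001, 0.158]
force: [-1.3, 0.3, 4.3]
width: 0.0592
gripper_force: 25.0
```

Request:
move_arm(rows=[{"translation": [0,0,-1],"rot": [0,0,0],"hand": 0.5},{"translation": [0,0,-3],"rot": [0,0,0],"hand": 0.5},{"translation": [0,0,-6],"rot": [0,0,0],"hand": 0.5},{"translation": [0,0,-9],"rot": [0,0,0],"hand": 0.5},{"translation": [0,0,-12],"rot": [0,0,0],"hand": 0.5},{"translation": [0,0,-13],"rot": [0,0,0],"hand": 0.5},{"translation": [0,0,-13],"rot": [0,0,0],"hand": 0.5}])

```text
t: 4.98
eef_pos: [0.5191, -0.0793, 0.1523]
ee_rot: [3.141, -0.006, 0.158]
force: [-0.1, -0.1, -1.7]
width: 0.0596
gripper_force: 25.0
```

```bash
python3 -c "
from h import *
s=arm.get_state(); print(s['width'],s['gripper_force'],s['eef_pos'])
im,d=arm.grab_frame('wrist'); cv2.imwrite('pics/held.png',im[:,:,::-1]); P=cloud('wrist',d,s)
M=R.from_euler('xyz',s['ee_rot']).as_matrix(); Q=(P-s['eef_pos'])@M; np.save('Q.npy',Q)
hsv=cv2.cvtColor(im,cv2.COLOR_RGB2HSV)
m=(d>0)&(Q[...,2]>-.01)&(Q[...,2]<.04)&(Q[...,0]>.015)&(abs(Q[...,1])<.05)
print(m.sum(),cv2.minAreaRect((Q[m][:,:2]*1000).astype(np.float32)))
A=np.c_[Q[m][:,:2],np.ones(m.sum())]; print('plane z=ax+by+c',np.linalg.lstsq(A,Q[m][:,2],rcond=None)[0], Q[m].min(0),Q[m].max(0))
go(.4615,.3094,.15,-17.3)"
```

```text
0.05958381076577281 24.97497260570526 [ 0.51906663 -0.07933698  0.15226111]
32455 ((69.58413696289062, -0.9784011840820312), (60.39925003051758, 109.71910095214844), 89.40782165527344)
plane z=ax+by+c [0.00529949 0.00033407 0.00318642] [ 0.01500006 -0.0315962   0.00064175] [0.12422808 0.02970537 0.00650581]
t 5.03 trans cm [ 5.300e-01 -3.928e+01  3.000e-02] rot deg [-0.06 -0.18 26.33]
```

View pics/held.png

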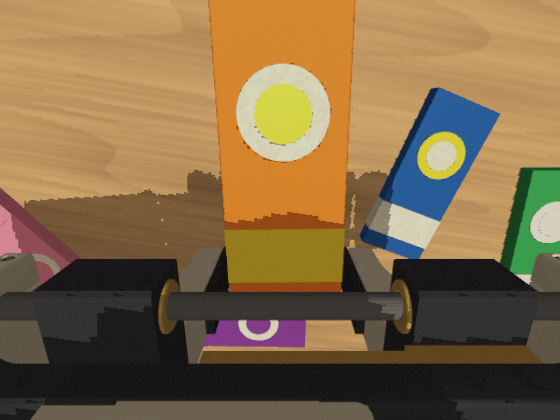

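The box is held level and straight: its disc is at (283,113), its band at (285,255), and its edges run parallel to the fingers. Carrying it to the stand.

Request:
move_arm(rows=[{"translation": [0,-3,0],"rot": [0,0,2],"hand": 0.5},{"translation": [0,-7,0],"rot": [0,0,5],"hand": 0.5},{"translation": [0,-11,0],"rot": [0,0,8],"hand": 0.5},{"translation": [0.1,-15,0],"rot": [0,0,11],"hand": 0.5},{"translation": [0.2,-19,0],"rot": [0,0,14],"hand": 0.5},{"translation": [0.3,-23,0],"rot": [0,0,17],"hand": 0.5},{"translation": [0.4,-27,0],"rot": [0,0,20],"hand": 0.5},{"translation": [0.5,-31,0],"rot": [0,0,23],"hand": 0.5}])

```text
t: 5.7
eef_pos: [0.4721, 0.2287, 0.1471]
ee_rot: [3.14, 0.002, -0.247]
force: [1.1, 0.2, -0.1]
width: 0.0599
gripper_force: 25.0
```

```bash
python3 -c "
from h import *
go(.4613,.3086,.075,-17.3)"
```

```text
t 5.7 trans cm [-2.98 -7.5   7.2 ] rot deg [0.12 0.09 3.18]
```

Request:
move_arm(rows=[{"translation": [-1.5,-3.5,0.5],"rot": [0,0,1.5],"hand": 0.5},{"translation": [-3,-6.5,1.5],"rot": [0,0,3.2],"hand": 0.5},{"translation": [-3,-7.5,4],"rot": [0,0,3.2],"hand": 0.5},{"translation": [-3,-7.5,6],"rot": [0,0,3.2],"hand": 0.5},{"translation": [-3,-7.5,7],"rot": [0,0,3.2],"hand": 0.5},{"translation": [-3,-7.5,7.2],"rot": [0,0,3.2],"hand": 0.5},{"translation": [-3,-7.5,7.2],"rot": [0,0,3.2],"hand": 0.5},{"translation": [-3,-7.5,7.2],"rot": [0,0,3.2],"hand": 0.5}])

```text
t: 6.37
eef_pos: [0.4631, 0.3072, 0.077]
ee_rot: [-3.141, -0.0, -0.3]
force: [0.6, 0.6, 0.0]
width: 0.0597
gripper_force: 25.0
```

Run:
```python
from h import *
s=arm.get_state(); print(s['eef_pos'],s['ee_rot'],s['force'])
im,d=arm.grab_frame('wrist'); P=cloud('wrist',d,s); a=np.radians(-17.3)
Q=P.copy(); Q[...,:2]=(P[...,:2]-[.6372,.2547])@np.array([[np.cos(a),-np.sin(a)],[np.sin(a),np.cos(a)]])
hsv=cv2.cvtColor(im,cv2.COLOR_RGB2HSV); o=(hsv[...,1]>120)&(hsv[...,0]<34)
# held box & pile strips (x, y range, z) in stand frame
for nm,zl,zh,xs in (('held',.06,.085,np.arange(-.17,-.04,.02)),('pile',.038,.049,np.arange(-.08,.02,.015))):
    for x in xs:
        m=o&(abs(Q[...,0]-x)<.006)&(Q[...,2]>zl)&(Q[...,2]<zh)&(abs(Q[...,1])<.045)
        if m.sum()>20: print(nm,x.round(3),m.sum(),(np.percentile(Q[m][:,1],[1,99])*1000).round(1),(np.median(Q[m][:,2])*1000).round(1))
m=o&(Q[...,2]>.06)&(Q[...,2]<.085)&(Q[...,0]<-.035)&(abs(Q[...,1])<.02); print('front',np.percentile(Q[m][:,0],99.9))
cv2.imwrite('pics/stage.png',im[:,:,::-1])
go(.4613,.3086,.0645,-17.3)
```

```text
[0.46306536 0.30717206 0.0769947 ] [-3.14141877e+00 -3.44946539e-04 -3.00111735e-01] [0.57344852 0.63175279 0.03989171]
held -0.17 2533 [-31.2  28.3] 73.8
held -0.15 2782 [-30.3  28.1] 73.5
held -0.13 3128 [-30.   28.3] 73.4
held -0.11 2356 [-30.   28.8] 73.6
held -0.09 2342 [-29.9  29. ] 73.4
held -0.07 4593 [-29.4  29. ] 73.2
front -0.0579772164864576
t 6.42 trans cm [-0.22 -0.05  1.3 ] rot deg [-0.07 -0.04  0.1 ]
```

View pics/stage.png

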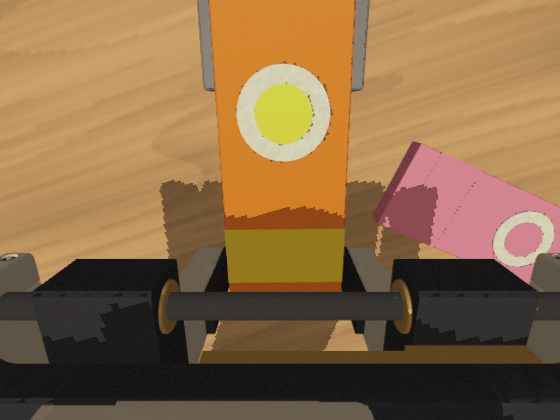

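The box is in line over the open end. The grey base edges at (205,60) and (365,60) are symmetric about the box edges. Lowering and starting the slide.

Request:
move_arm(rows=[{"translation": [0,0,0.6],"rot": [0,0,0],"hand": 0.5},{"translation": [0,0,1.2],"rot": [0,0,0],"hand": 0.5},{"translation": [0,0,1.2],"rot": [0,0,0],"hand": 0.5},{"translation": [0,0,1.2],"rot": [0,0,0],"hand": 0.5},{"translation": [0,0,1.2],"rot": [0,0,0],"hand": 0.5}])

```text
t: 6.83
eef_pos: [0.4627, 0.3074, 0.0646]
ee_rot: [-3.142, -0.0, -0.3]
force: [0.1, 0.7, -1.4]
width: 0.0598
gripper_force: 25.0
```

```bash
cat > stf.py <<'E'
from h import *
def stf():
    a=np.radians(-17.3); c=np.array([[np.cos(a),-np.sin(a)],[np.sin(a),np.cos(a)]])
    for i in range(3):
        s=arm.get_state(); q=(s['eef_pos'][:2]-[.6372,.2547])@c
        print(round(s['t'],2),'tcp stand mm',(q*1000).round(1),'box x',((q[0]+.054)*1000).round(1),'z',s['eef_pos'][2].round(4),'rot',np.degrees(s['ee_rot']).round(2),'F',s['force'].round(1),s['width'].round(4))
        if i<2: arm.grab_frame('scene')
if __name__=='__main__': stf()
E
python3 stf.py
```

```text
Traceback (most recent call last):
  File "stf.py", line 8, in <module>
    if __name__=='__main__': stf()
                             ~~~^^
  File "stf.py", line 6, in stf
    print(round(s['t'],2),'tcp stand mm',(q*1000).round(1),'box x',((q[0]+.054)*1000).round(1),'z',s['eef_pos'][2].round(4),'rot',np.degrees(s['ee_rot']).round(2),'F',s['force'].round(1),s['width'].round(4))
                                                                                                                                                                                           ^^^^^^^^^^^^^^^^
AttributeError: 'float' object has no attribute 'round'
```

Request:
move_arm(rows=[{"translation": [1,0,-0.05],"rot": [0,0,0],"hand": 0.5},{"translation": [2,0,-0.05],"rot": [0,0,0],"hand": 0.5},{"translation": [3,0,-0.05],"rot": [0,0,0],"hand": 0.5},{"translation": [4,0,-0.05],"rot": [0,0,0],"hand": 0.5},{"translation": [5,0,-0.05],"rot": [0,0,0],"hand": 0.5},{"translation": [5.5,0,-0.05],"rot": [0,0,0],"hand": 0.5},{"translation": [6,0,-0.05],"rot": [0,0,0],"hand": 0.5},{"translation": [6,0,-0.05],"rot": [0,0,0],"hand": 0.5}])

```text
t: 7.5
eef_pos: [0.5207, 0.2891, 0.0646]
ee_rot: [3.141, 0.0, -0.301]
force: [0.9, -0.3, -1.0]
width: 0.0603
gripper_force: 25.0
```

```bash
sed -i "s/s\['width'\].round(4)/round(s['width'],4)/" stf.py; python3 stf.py
```

```text
7.5 tcp stand mm [-121.5   -1.8] box x -67.5 z 0.0646 rot [ 1.7996e+02  1.0000e-02 -1.7230e+01] F [ 0.9 -0.3 -1. ] 0.0603
7.55 tcp stand mm [-121.8   -1.7] box x -67.8 z 0.0647 rot [ 1.7998e+02 -1.0000e-02 -1.7210e+01] F [ 0.6 -1.2 -2.5] 0.0601
7.6 tcp stand mm [-122.    -1.6] box x -68.0 z 0.0648 rot [ 1.7999e+02 -1.0000e-02 -1.7200e+01] F [-0.7 -1.3 -1.6] 0.0595
```

Request:
move_arm(rows=[{"translation": [0.8,-0.05,0],"rot": [0,0,0],"hand": 0.5},{"translation": [1.6,-0.05,0],"rot": [0,0,0],"hand": 0.5},{"translation": [2.4,-0.05,0],"rot": [0,0,0],"hand": 0.5},{"translation": [3.2,-0.05,0],"rot": [0,0,0],"hand": 0.5},{"translation": [4,-0.05,0],"rot": [0,0,0],"hand": 0.5},{"translation": [4.8,-0.05,0],"rot": [0,0,0],"hand": 0.5},{"translation": [5.5,-0.05,0],"rot": [0,0,0],"hand": 0.5},{"translation": [5.5,-0.05,0],"rot": [0,0,0],"hand": 0.5}])

```text
t: 8.27
eef_pos: [0.5743, 0.2735, 0.0648]
ee_rot: [-3.141, -0.001, -0.3]
force: [2.0, -0.8, -2.7]
width: 0.0595
gripper_force: 25.0
```

```bash
python3 stf.py
```

```text
8.27 tcp stand mm [-65.6  -0.8] box x -11.6 z 0.0648 rot [-1.7999e+02 -4.0000e-02 -1.7220e+01] F [ 2.  -0.8 -2.7] 0.0595
8.32 tcp stand mm [-66.1  -0.8] box x -12.1 z 0.0649 rot [-1.7998e+02 -4.0000e-02 -1.7220e+01] F [ 0.9  0.2 -2.4] 0.0597
8.37 tcp stand mm [-66.5  -0.8] box x -12.5 z 0.065 rot [-1.7998e+02 -4.0000e-02 -1.7200e+01] F [ 1.2 -1.1 -2.3] 0.0597
```

Request:
move_arm(rows=[{"translation": [0.4,0,0],"rot": [0,0,0],"hand": 0.5},{"translation": [0.7,0,0],"rot": [0,0,0],"hand": 0.5},{"translation": [0.9,0,0],"rot": [0,0,0],"hand": 0.5},{"translation": [1.0,0,0],"rot": [0,0,0],"hand": 0.5},{"translation": [1.1,0,0],"rot": [0,0,0],"hand": 0.5},{"translation": [1.2,0,0],"rot": [0,0,0],"hand": 0.5},{"translation": [1.2,0,0],"rot": [0,0,0],"hand": 0.5}])

```text
t: 8.95
eef_pos: [0.5842, 0.2704, 0.0649]
ee_rot: [3.141, 0.0, -0.3]
force: [-0.8, 0.3, -3.1]
width: 0.0598
gripper_force: 25.0
```

```bash
python3 stf.py
```

```text
8.95 tcp stand mm [-55.3  -0.7] box x -1.3 z 0.0649 rot [179.99   0.   -17.17] F [-0.8  0.3 -3.1] 0.0598
9.0 tcp stand mm [-55.3  -0.7] box x -1.3 z 0.0649 rot [180.    -0.   -17.17] F [-0.4 -0.7 -3.5] 0.0597
9.05 tcp stand mm [-55.3  -0.7] box x -1.3 z 0.065 rot [-1.800e+02 -1.000e-02 -1.717e+01] F [-0.4 -0.2 -2.2] 0.0599
```

Request:
move_arm(rows=[{"translation": [0.1,0,0],"rot": [0,0,0],"hand": 0.5},{"translation": [0.15,0,0],"rot": [0,0,0],"hand": 0.5},{"translation": [0.2,0,0],"rot": [0,0,0],"hand": 0.5},{"translation": [0.2,0,0],"rot": [0,0,0],"hand": 0.5}])

```text
t: 9.38
eef_pos: [0.5861, 0.2699, 0.0649]
ee_rot: [3.142, 0.0, -0.3]
force: [-1.4, 0.7, -2.7]
width: 0.0594
gripper_force: 25.0
```

```bash
python3 stf.py
```

```text
9.38 tcp stand mm [-53.3  -0.7] box x 0.7 z 0.0649 rot [180.     0.   -17.17] F [-1.4  0.7 -2.7] 0.0594
9.43 tcp stand mm [-53.3  -0.7] box x 0.7 z 0.065 rot [-180.     -0.    -17.17] F [-2.5  0.7 -2.9] 0.0598
9.48 tcp stand mm [-53.3  -0.7] box x 0.7 z 0.065 rot [-1.800e+02 -1.000e-02 -1.717e+01] F [-1.1  0.6 -3.7] 0.0595
```

Request:
move_arm(rows=[{"translation": [0.1,0,0],"rot": [0,0,0],"hand": 0.5},{"translation": [0.15,0,0],"rot": [0,0,0],"hand": 0.5},{"translation": [0.15,0,0],"rot": [0,0,0],"hand": 0.5}])

```text
t: 9.73
eef_pos: [0.5867, 0.2697, 0.0646]
ee_rot: [3.141, 0.001, -0.3]
force: [-4.8, 3.0, -2.6]
width: 0.0598
gripper_force: 25.0
```

```bash
python3 stf.py
```

```text
9.73 tcp stand mm [-52.7  -0.7] box x 1.3 z 0.0646 rot [ 1.7998e+02  8.0000e-02 -1.7180e+01] F [-4.8  3.  -2.6] 0.0598
9.78 tcp stand mm [-52.7  -0.7] box x 1.3 z 0.0646 rot [ 1.7998e+02  7.0000e-02 -1.7170e+01] F [-5.4  2.7 -2.6] 0.0598
9.83 tcp stand mm [-52.7  -0.7] box x 1.3 z 0.0646 rot [ 1.7998e+02  7.0000e-02 -1.7170e+01] F [-5.1  3.9 -2.3] 0.0598
```

The stop is showing: force is rising and the TCP no longer follows the command. I'll push a little more, settle it down, then release.

Request:
move_arm(rows=[{"translation": [0.1,0,0],"rot": [0,0,0],"hand": 0.5},{"translation": [0.15,0,0.05],"rot": [0,0,0],"hand": 0.5},{"translation": [0.15,0,0.08],"rot": [0,0,0],"hand": 0.5},{"translation": [0.15,0,0.08],"rot": [0,0,0],"hand": 0.5}])

```text
t: 10.17
eef_pos: [0.5868, 0.2696, 0.0635]
ee_rot: [3.141, 0.003, -0.3]
force: [-10.4, 5.4, -0.3]
width: 0.0598
gripper_force: 25.0
```

```bash
python3 stf.py
```

```text
10.17 tcp stand mm [-52.6  -0.8] box x 1.4 z 0.0635 rot [179.96   0.18 -17.18] F [-10.4   5.4  -0.3] 0.0598
10.22 tcp stand mm [-52.6  -0.8] box x 1.4 z 0.0635 rot [179.95   0.18 -17.18] F [-10.6   4.4  -0.7] 0.0596
10.27 tcp stand mm [-52.6  -0.8] box x 1.4 z 0.0635 rot [ 1.7996e+02  1.7000e-01 -1.7180e+01] F [-10.5   5.6  -0.5] 0.0598
```

Request:
move_arm(rows=[{"translation": [0,0,0],"rot": [0,0,0],"hand": 0.15},{"translation": [0,0,0],"rot": [0,0,0],"hand": 0.15},{"translation": [0,0,0],"rot": [0,0,0],"hand": 0.15},{"translation": [0,0,0],"rot": [0,0,0],"hand": 0.15},{"translation": [0,0,-0.5],"rot": [0,0,0],"hand": 0.15},{"translation": [0,0,-1.5],"rot": [0,0,0],"hand": 0.15},{"translation": [-0.3,0,-3.5],"rot": [0,0,0],"hand": 0.15}])

```text
t: 10.85
eef_pos: [0.5854, 0.2689, 0.0981]
ee_rot: [3.139, 0.002, -0.3]
force: [0.3, -0.1, 0.3]
width: 0.0742
gripper_force: 0.0
```

Request:
move_arm(rows=[{"translation": [0,0,-3],"rot": [0,0,0],"hand": 0.15},{"translation": [0,0,-6],"rot": [0,0,0],"hand": 0.15},{"translation": [1,0,-9],"rot": [0,0,0],"hand": 0},{"translation": [3,0,-12],"rot": [0,0,0],"hand": 0},{"translation": [5,0,-15],"rot": [0,0,0],"hand": 0},{"translation": [6,0,-16],"rot": [0,0,0],"hand": 0},{"translation": [6,0,-16],"rot": [0,0,0],"hand": 0}])

```text
t: 11.43
eef_pos: [0.6465, 0.2518, 0.2643]
ee_rot: [-3.137, -0.005, -0.301]
force: [-0.0, 0.4, 0.6]
width: 0.0874
gripper_force: 0.0
```

Run:
```python
from h import *
s=arm.get_state(); print(s['t'],s['eef_pos'],s['force'])
im,d=arm.grab_frame('wrist'); P=cloud('wrist',d,s); a=np.radians(-17.3)
Q=P.copy(); Q[...,:2]=(P[...,:2]-[.6372,.2547])@np.array([[np.cos(a),-np.sin(a)],[np.sin(a),np.cos(a)]])
hsv=cv2.cvtColor(im,cv2.COLOR_RGB2HSV); o=(hsv[...,1]>120)&(hsv[...,0]<34)
m=o&(abs(Q[...,2]-.06)<.005)&(abs(Q[...,1])<.045)&(abs(Q[...,0])<.1)
r=cv2.minAreaRect((Q[m][:,:2]*1000).astype(np.float32)); print('third box',r,np.median(Q[m][:,2]))
A=np.c_[Q[m][:,:2],np.ones(m.sum())]; print(np.linalg.lstsq(A,Q[m][:,2],rcond=None)[0],Q[m].min(0),Q[m].max(0))
im2,_=arm.grab_frame('scene')
cv2.imwrite('pics/fin.png',np.hstack([cv2.resize(im[:,:,::-1],(400,300)),cv2.resize(im2[230:350,290:450,::-1],(400,300))]))
```

```text
11.4333 [0.64647936 0.25176012 0.26425937] [-0.00212986  0.43633921  0.64167499]
third box ((1.2528076171875, 0.36969566345214844), (149.8985137939453, 60.11626052856445), 0.592326819896698) 0.05984411937653117
[-0.00193739  0.0010497   0.05983249] [-0.07382864 -0.03030779  0.055203  ] [0.07635347 0.03108283 0.06277461]
```

View pics/fin.png

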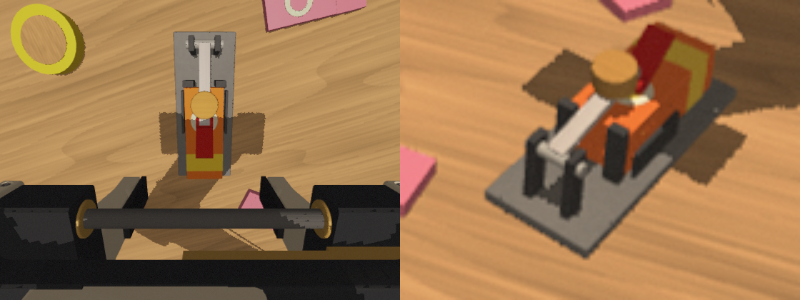

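The box is flat on the pile, with its top at 59.8 mm. It is 0.4 mm and about 0.6° off the line of the pile, and its end is against the posts. The weighted arm rests on it (weight at (205,105)), and the gripper is clear. Handing in.

```bash
python3 -c "
from station import arm
print(arm.job_done())"
```

```text
the job is handed in; nothing more can be done
None
```

The loose orange box lies flat and face up on the pile, pushed home against the back stop with the weighted arm pressing on it, and the job is handed in after about 11.5 s of robot time.

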